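# Set out a rover's positioning kit on its equipment deck

## Task

Set out the rover's kit on its bare metal deck, all upright and square to the deck: stand the finned receiver midway between the round socket and the mushroom vent, its long side along the line that joins them, and centre the white dome antenna on top of it. Put the power supply directly behind the vent (the side away from the robot), lengthwise front to back, and the lidar puck directly in front of the socket (the robot's side), each with a gap of about 20 mm to the vent or socket. Do not shift the jar, the tape roll or the meter, and let go of everything at the end.

Things in the scene. Friction and masses are not known exactly. Their poses are not given: they have to be found in the camera images.
- receiver_c (a point): Centre, half-way up, of the loose GNSS receiver: a plain grey metal box with vertical cooling fins on its two long sides and a flat top with three small brass studs flush in it; 60 mm along its x, 80 mm along its y (the long side), 50 mm high, about 0.4 kg. z up. Its outer faces may be gripped anywhere as if plain; grip it 60 mm wide, across its x. It starts on the table, which lies at z = 0.
- antenna_c (a point): A point on the axis of the loose white dome antenna, 20 mm above its flat underside: round, 62 mm across, upright sides to 22 mm and a low dome above, 41 mm high in all, about 0.18 kg. z up along its axis. Standing centred on the receiver its point is 45 mm above the receiver's centre. It starts on the table.
- psu_c (a point): Centre, half-way up, of the loose power supply: a flat bare-aluminium box with a grid of small dark vent holes and a strip of brass screw terminals at one end of its top; 85 mm along its x (lengthwise), 58 mm along its y, 34 mm high, about 0.25 kg. z up. Either end may point to the rear. It starts on the table.
- lidar_c (a point): Centre, half-way up, of the loose lidar puck: a plain black upright cylinder with a flat top and a smooth dark-metal band round its middle; 56 mm across, 44 mm high, about 0.22 kg. z up. It starts on the table.
- deck_top (a point): Centre of the deck's upper face: the deck is a fixed low metal chassis with a flat aluminium top, 270 mm along its x and 280 mm along its y, the top 45 mm above the table. Its x points to the rear, away from the robot (turned by up to 0.25 rad either way), y to the left, z up. The socket and the vent stand 85 mm either side of this point on the deck's y line; which of the two is on the left varies.
- socket: Foot, on the deck's top, of the round panel socket fixed to the deck: an upright steel cylinder 36 mm across and 46 mm high with a dark recessed face holding four brass pins. Axes as the deck's.
- vent: Foot, on the deck's top, of the mushroom vent fixed to the deck: a black rubber cap 40 mm across on a short stalk, 26 mm high in all. Axes as the deck's.
- jar_c (a point): Centre of a bystander to leave where it stands: a small closed jar with a steel cap, 50 mm across, 75 mm high.
- tape_c (a point): Centre of a bystander to leave where it lies: a black tape roll lying flat, 72 mm across, 25 mm high, with a 52 mm hole.
- meter_c (a point): Centre of a bystander to leave where it lies: a flat olive meter with a display and a dial, 75 mm by 140 mm by 34 mm high, beyond the deck.
There are look-alikes about, which are no part of the job. Leave any blue or orange look-alike of the part that bears antenna_c alone.

How it is judged (in metres and radians):
At the end, for the whole second after the job is handed in: On the deck, released, at rest, upright (0.12 rad), boxes as aligned (0.2 rad): receiver within 13 mm of midway in x and y; antenna on it within 12 mm; power supply 20 mm behind the vent, lidar 20 mm in front of the socket, gaps and sideways within 14 mm (x of receiver_c in the frame of deck_top between -0.013 and 0.013 m and y of receiver_c in the frame of deck_top between -0.013 and 0.013 m and z of receiver_c in the frame of deck_top between 0.017 and 0.033 m and z of antenna_c in the frame of receiver_c between 0.038 and 0.052 m and horizontal distance between antenna_c and receiver_c below 0.012 m and x of psu_c in the frame of vent between 0.0685 and 0.0965 m and y of psu_c in the frame of vent between -0.014 and 0.014 m and z of psu_c in the frame of vent between 0.009 and 0.025 m and x of lidar_c in the frame of socket between -0.08 and -0.052 m and y of lidar_c in the frame of socket between -0.014 and 0.014 m and z of lidar_c in the frame of socket between 0.014 and 0.03 m and angle between the x axis of each of receiver_c, psu_c and the x axis of deck_top, either way round below 0.2 rad and angle between each of receiver_c, antenna_c, psu_c, lidar_c's own z axis and vertical below 0.12 rad and linear speed of each of receiver, antenna, psu, lidar below 0.02 m/s); the robot touches nothing.
It fails at once if the jar is shifted by more than 20 mm (distance of jar_c from where it was at the start of the episode above 0.02 m).
It fails at once if the tape roll is shifted by more than 20 mm (distance of tape_c from where it was at the start of the episode above 0.02 m).
It fails at once if the meter is shifted by more than 20 mm (distance of meter_c from where it was at the start of the episode above 0.02 m).
It also fails if it takes over 106 s, if anything falls off the work surface, if the arm or the gripper's body presses on something with over 40 N, if the wrist force passes 120 N, or if a joint passes its speed limit or range.

## Robot

A 6-joint arm with a two-finger parallel gripper is mounted at the origin on the work surface. World frame = base frame: x ahead of the robot, y to its left, z up, the work surface at z = 0. Lengths are in mm, angles in rad, forces in N, time in s.
With the tool pointing down it reaches from about 350 to 925 mm from the base axis. Payload 6.4 kg.
Tool frame: the origin (TCP) lies midway between the tips of the shut fingers; the grasp point (between the pads) lies 19 mm behind it; z points along the fingers, x is the direction in which the jaws open and shut, and the axes are right-handed (so a half turn about z gives the same grasp; the last joint's range is limited). The gripper opens to 94 mm and grips with 3 to 60 N. Pads are 16 mm wide; open, the fingers measure 119 mm over their backs; the gripper's body (75 mm by 177 mm) begins 78 mm behind the grasp point.
Start: joints at [-0.174, 0.245, 1.558, -0, 1.339, -0.174], TCP at [650.01, 0.004, 168.755] pointing down, gripper open.
Joint ranges: [-3.13, 3.13], [-1.02, 2.26], [0.13, 2.54], [-0.95, 4.09], [0.21, 2.88], [-2.74, 2.74]. Speed limits (rad/s): [2.57, 2.57, 3.14, 3.14, 3.14, 3.14].

## Interface

Orientations are given as a rotation vector (axis times angle).
In Python, from workcell import arm, viewer, job gives the robot as it stands.
- The arm moves only by the tool arm_command, never from a script. Its argument "motion" is one flat list of numbers, 7 for each row, row after row: the finger opening in mm, from 0 to 94, then the shift along the tool's x, y, z in mm, then the turn, a rotation vector about the tool's x, y, z in degrees. A call has 1 to 20 rows; each row is the pose to reach, as a shift and turn from the pose commanded when the call began, along the tool's axes at that moment; what a row does not reach only later rows make up. A row lasts 1/8 s, in which the tool goes at most 62.5 mm and 10.7 degrees, less where a joint would pass 70% of its speed; a pose out of reach is approached as far as the arm can. A call with a gripper value outside its range is refused whole. The fingers move at their own pace and stop on an object; the grip force is fixed at half the most. Time passes only in rows, so rows that repeat a pose let the fingers close. It gives the time, the measured TCP pose, the force and the opening at its end, in the units of the state.
- arm.get_obs(): the state, without advancing time (a new reading comes with each control period).
- viewer.capture(name): name is "scene" or "side" or "wrist"; returns the picture (420x560x3 uint8, red, green, blue); there is no depth.
- viewer.calibration(name): a dict with "intrinsics" (3x3 intrinsics, pixels), "k1" (the pictures are not rectified: a ray, as slopes to the right and down, at radius r is drawn at 1 + k1 r^2 times it, then the intrinsics apply), "cam_to_world" (4x4, takes a point from camera to world coordinates); the wrist camera has in their place "mount" (4x4, takes a point from camera to tool coordinates, whose origin is the TCP and whose axes are the tool frame's). Camera axes: x right, y up, looking along -z (the intrinsics and any distortion apply to the point x, -y, -z); pixel columns grow to the right and rows downward; lengths in mm; the calibration is good to about 2 mm. A picture is of the moment at which its call begins: read the wrist's pose just before it. calibration takes no time and is no camera call.
- job.close_job(): hands the job in, once; it reports no verdict.
The state is a dict: "t": time; "joints": joint angles; "qd": joint speeds; "tau": joint torques, N m; "ee_pos": TCP position; "ee_rot": TCP orientation; "wrist_force": force on the tool from outside, world axes, zero at the start; "wrist_torque": the same for the moment, N m; "finger_gap": opening from 0.0 (shut) to 1.0 (fully open).
Only numpy, scipy, OpenCV 4.12 (cv2) and the standard library are available. Lean on these libraries where they do the work, as an engineer would, in place of code of your own. Each camera call takes 0.05 s, during which the arm holds its last target. There are 200 camera calls.

## Working session

There is one attempt and no reset: what is moved stays moved. The work goes in short steps, Python scripts to look and compute and a tool call to move; the robot and the scene stay as the last step left them, time stands still between calls to the robot, and variables do not carry over. Pictures are saved under pics/ and viewed, about 12 in all and at most 16, crops included, and the job is handed in when it is done.

Besides the shell and the picture viewer there is one more tool, called after "Request:" by a JSON object that holds its "name" and its "arguments", one argument or row to a line. arm_command: Moves the arm, as the interface text tells. Its arguments: {"type":"object","properties":{"motion":{"type":"array","items":{"type":"number"}}},"required":["motion"]}

```bash
ls; mkdir -p pics; cat > h.py <<'E'
import numpy as np, cv2
from scipy.spatial.transform import Rotation as R
from workcell import arm, viewer, job
def cap(n,f=None):
    o=arm.get_obs(); im=viewer.capture(n)
    if f: cv2.imwrite('pics/'+f,im[:,:,::-1])
    return im,o
def c2w(n,o=None):
    c=viewer.calibration(n)
    if 'mount' in c:
        T=np.eye(4);T[:3,:3]=R.from_rotvec(o['ee_rot']).as_matrix();T[:3,3]=o['ee_pos'];M=T@np.array(c['mount'])
    else: M=np.array(c['cam_to_world'])
    return np.array(c['intrinsics']),float(c['k1']),M
def ray(n,uv,o=None):
    K,k1,M=c2w(n,o); uv=np.atleast_2d(np.float64(uv))
    d=cv2.undistortPoints(uv.reshape(-1,1,2),K,np.array([k1,0,0,0.]))[:,0]
    v=np.c_[d[:,0],-d[:,1],-np.ones(len(d))]@M[:3,:3].T
    return M[:3,3],v/np.linalg.norm(v,axis=1)[:,None]
def onplane(n,uv,z,o=None):
    p,v=ray(n,uv,o); return p+v*((z-p[2])/v[:,2])[:,None]
def proj(n,P,o=None):
    K,k1,M=c2w(n,o); P=np.atleast_2d(P); c=(P-M[:3,3])@M[:3,:3]
    c=np.c_[c[:,0],-c[:,1],-c[:,2]]
    return cv2.projectPoints(c,np.zeros(3),np.zeros(3),K,np.array([k1,0,0,0.]))[0][:,0]
def tri(rays):
    A=0;b=0
    for p,v in rays:
        v=v.reshape(3);Q=np.eye(3)-np.outer(v,v);A=A+Q;b=b+Q@p
    return np.linalg.solve(A,b)
E
python3 - <<'E'
from h import *
for n in('scene','side','wrist'):
    im,o=cap(n,n+'0.png'); K,k,M=c2w(n,o); print(n,K[0,0],K[0,2],K[1,2],k,np.round(M,2).tolist())
print(o)
a=[cv2.imread('pics/%s0.png'%n) for n in('scene','side')]
E
```

```text
pics
scene 415.74565604450555 280.68824446545705 215.09637553451316 -0.08230854023620372 [[0.03, -0.73, 0.68, 1342.0], [1.0, 0.03, -0.01, -20.51], [-0.01, 0.68, 0.73, 911.31], [0.0, 0.0, 0.0, 1.0]]
side 483.19238020930004 276.967695540244 214.94819207715443 -4.123737864929234e-06 [[0.86, 0.28, -0.43, -52.27], [-0.51, 0.46, -0.72, -1000.51], [-0.0, 0.84, 0.54, 804.83], [0.0, 0.0, 0.0, 1.0]]
wrist 378.73222959080664 277.62059343354423 213.36695131373295 0.025724003663872487 [[1.0, -0.0, 0.0, 650.42], [0.0, 0.97, 0.25, 73.36], [-0.0, -0.25, 0.97, 383.48], [0.0, 0.0, 0.0, 1.0]]
{'t': 0.1, 'joints': array([-1.74075010e-01,  2.45745513e-01,  1.55885491e+00,  9.42548048e-06,
        1.33869664e+00, -1.74132491e-01]), 'qd': array([-0.00110096, -0.00149226, -0.00180978,  0.00067372,  0.00082321,
        0.00085306]), 'tau': array([ 3.34354118e-04, -4.16915452e+01, -3.15525234e+01,  6.87146815e-02,
        3.09705036e-02, -6.25096459e-05]), 'ee_pos': array([6.49412542e+02, 1.28411282e-01, 1.67774785e+02]), 'ee_rot': array([-3.14128727e+00, -8.68635862e-05,  2.63405919e-03]), 'wrist_force': array([-0.07137545,  0.27090846, -0.00448138]), 'wrist_torque': array([-0.001559  ,  0.04303811,  0.02772875]), 'finger_gap': 0.998991166289368}
```

View pics/scene0.png

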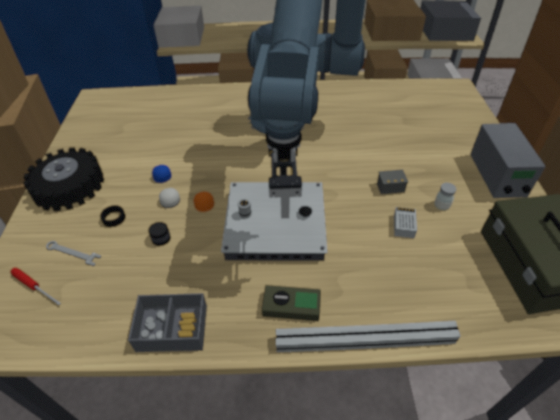

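View pics/side0.png

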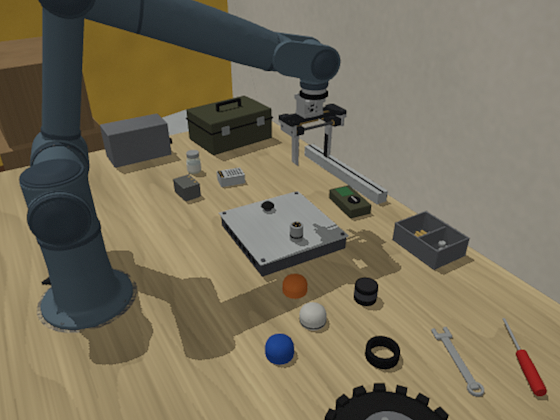

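The scene picture looks back towards the robot, so image right is +y:
- domes: white (170,198), blue (162,173), orange (204,201)
- lidar (159,233), tape (112,215)
- receiver (392,181), power supply (405,222), jar (445,196), meter (292,303)
- socket (245,208), vent (305,211)

What could be mistaken for the antenna: the blue and orange domes; I choose the white one. For the lidar: the tape roll (it has a hole) and the vent cap. For the receiver: the power supply (it has a light top with a grid). I'll check the choices in a crop.

```bash
python3 - <<'E'
from h import *
s=cv2.imread('pics/scene0.png');d=cv2.imread('pics/side0.png');w=cv2.imread('pics/wrist0.png')
r=lambda im,x,y,a,b:cv2.resize(im[y:y+b,x:x+a],(400,300),interpolation=cv2.INTER_CUBIC)
cv2.imwrite('pics/c1.png',np.vstack([np.hstack([r(s,100,155,120,90),r(s,360,160,120,90)]),np.hstack([r(d,255,260,140,105),r(d,160,140,120,90)])]))
cv2.imwrite('pics/c2.png',w)
P={'blue':((162,173),(280,349)),'white':((170,198),(313,315)),'orange':((204,201),(295,286)),'lidar':((159,233),(366,291)),'tape':((112,215),(382,351)),'rec':((392,181),(187,187)),'psu':((405,222),(231,177)),'jar':((445,196),(193,162)),'meter':((292,303),(350,201)),'sock':((245,208),(296,230)),'vent':((305,211),(268,206))}
for k,(a,b) in P.items(): print(k,tri([ray('scene',a),ray('side',b)]).round())
E
```

```text
blue [ 311. -390.   14.]
white [ 429. -344.   14.]
orange [ 447. -237.   14.]
lidar [ 577. -351.   24.]
tape [ 492. -509.   15.]
rec [400. 347.  28.]
psu [562. 352.  17.]
jar [481. 490.  37.]
meter [813.  12.  16.]
sock [ 536. -105.   71.]
vent [544.  63.  57.]
```

View pics/c1.png

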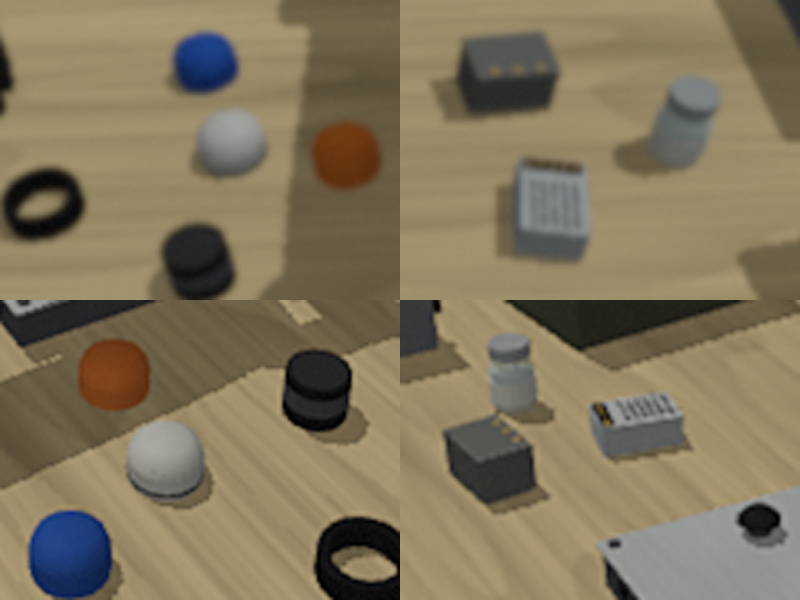

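View pics/c2.png

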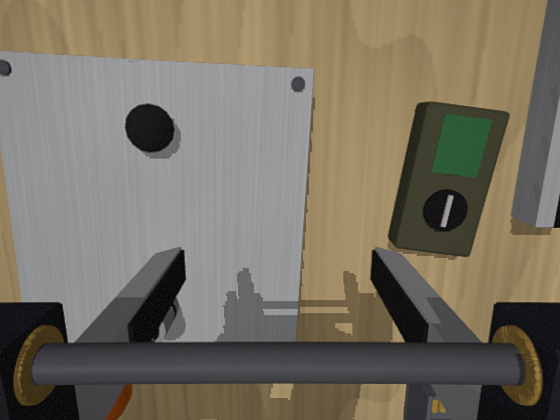

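The crops agree with the descriptions:
- The white dome is the lone white antenna, beside the blue and orange ones.
- The lidar is the closed black puck with a band.
- The receiver is the dark box with three studs.
- The power supply is the gridded box with a terminal strip.

In the wrist view the vent is at (150,128), the deck's rear edge runs near column 305, and the meter is at (450,180). Next I'll go above the deck for one look.

Request:
{"name": "arm_command", "arguments": {
  "motion": [94,-50,25,-40,0,0,0,94,-110,60,-90,0,0,0,94,-110,60,-90,0,0,0,94,-110,60,-90,0,0,0]
}}

```text
t: 0.65
ee_pos: [540.2, -60.8, 260.5]
ee_rot: [3.141, -0.003, 0.006]
wrist_force: [-0.2, 0.9, -0.9]
finger_gap: 1.003
```

```bash
python3 - <<'E'
from h import *
im,o=cap('wrist','w1.png'); print(o['t'],o['ee_pos'],o['ee_rot'])
np.save('w1.npy',np.r_[o['ee_pos'],o['ee_rot']])
E
```

```text
0.65 [540.17587016 -60.75642315 260.51230679] [ 3.14054876e+00 -2.62834439e-03  5.55381041e-03]
```

View pics/w1.png

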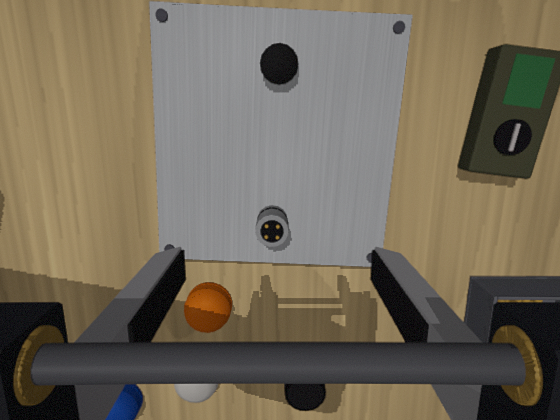

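Vent cap (280,64), socket face (271,231), deck bolts (161,15), (399,27), (169,249), (372,257). Now computing the deck frame, with heights from two wrist positions.

```bash
python3 - <<'E'
from h import *
w=np.load('w1.npy');o1=dict(ee_pos=w[:3],ee_rot=w[3:])
o0=dict(ee_pos=np.array([649.4,.1,167.8]),ee_rot=np.array([-3.14129,-1e-4,.0026]))
def dark(f,box,t=45):
    im=cv2.imread('pics/'+f).max(2);x0,y0,x1,y1=box
    m=(im[y0:y1,x0:x1]<t).astype(np.uint8);n,l,s,c=cv2.connectedComponentsWithStats(m)
    i=1+s[1:,4].argmax();return c[i]+[x0,y0],s[i]
v1,s1=dark('w1.png',(250,35,310,95));v0,s0=dark('wrist0.png',(110,90,190,165));print(v1,s1,v0,s0)
print('vent',tri([ray('wrist',v1,o1),ray('wrist',v0,o0)]).round(1),onplane('wrist',v1,65,o1).round(1))
sk,s=dark('w1.png',(255,215,290,248),70);print(sk,s,'sock',onplane('wrist',sk,88,o1).round(1))
# socket/vent/bolts three-view
print('bolt h',tri([ray('wrist',(161.5,15),o1),ray('wrist',(4.5,68),o0)]).round(1),tri([ray('wrist',(399,27),o1),ray('wrist',(298,84),o0)]).round(1))
b=onplane('wrist',[(161,15),(399,27),(169,249),(372,257)],46,o1);print(b.round(1),b.mean(0))
d=[b[0]-b[2],b[1]-b[3]];print([np.arctan2(-q[0],q[1]) for q in d],[np.arctan2(q[1],q[0]) for q in (b[1]-b[0],b[3]-b[2])])
print('sock 3view',tri([ray('scene',(245,203)),ray('side',(296,225)),ray('wrist',(271,231),o1)]).round(1))
E
```

```text
[278.85966387  63.47815126] [  11    8   37   41 1190] [149.22881356 127.74293785] [  16   14   48   48 1770]
vent [542.6  61.6  59.3] [[542.5  61.   65. ]]
[271.54154728 230.7765043 ] [  5   5  24  22 349] sock [[ 534.5 -109.3   88. ]]
bolt h [422.2 109.1  43.8] [666.6  97.4  46.7]
[[ 422.1  109.    46. ]
 [ 666.7   97.7   46. ]
 [ 410.6 -145.1   46. ]
 [ 655.3 -155.9   46. ]] [538.67381813 -23.56119603  46.        ]
[np.float64(-0.04526849994227177), np.float64(-0.04494530818615124)] [np.float64(-0.04629346377106447), np.float64(-0.044233331948801524)]
sock 3view [ 534.1 -106.2   89.5]
```

Request:
{"name": "arm_command", "arguments": {
  "motion": [94,-10,-60,10,0,0,0,94,-20,-120,20,0,0,0,94,-30,-180,30,0,0,0,94,-40,-240,40,0,0,0,94,-50,-300,50,0,0,0,94,-60,-350,60,0,0,0,94,-60,-350,60,0,0,0,94,-60,-350,60,0,0,0]
}}

```text
t: 1.7
ee_pos: [479.7, 290.1, 197.5]
ee_rot: [3.141, 0.001, -0.003]
wrist_force: [0.3, -0.6, 0.0]
finger_gap: 0.998
```

```bash
python3 - <<'E'
from h import *
im,o=cap('wrist','w2.png'); print(o['t'],o['ee_pos'],o['ee_rot'])
np.save('w2.npy',np.r_[o['ee_pos'],o['ee_rot']])
E
```

```text
1.7 [479.70317515 290.09158951 197.48031009] [ 3.14059691e+00  1.32466258e-03 -2.99935892e-03]
```

View pics/w2.png

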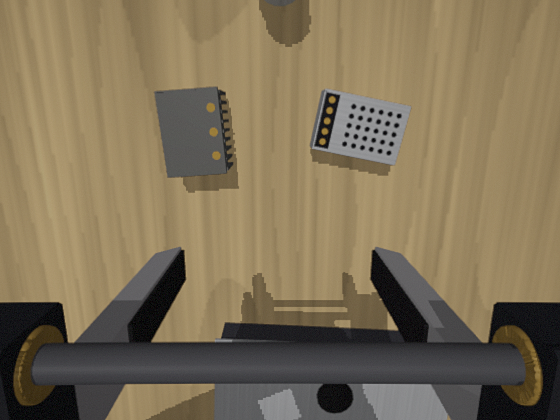

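Receiver top corners about (155,92), (217,87), (227,172), (167,178); PSU top corners (323,90), (410,104), (396,163), (314,149).

```bash
python3 - <<'E'
from h import *
w=np.load('w2.npy');o=dict(ee_pos=w[:3],ee_rot=w[3:])
for n,c,z in(('rec',[(155,92),(217,87),(227,172),(167,178)],50),('psu',[(323,90),(410,104),(396,165),(313,149)],34)):
    p=onplane('wrist',c,z,o);print(n,p.mean(0).round(1));d=np.roll(p,-1,0)-p
    print(np.linalg.norm(d,axis=1).round(1),np.degrees(np.arctan2(d[:,1],d[:,0])).round(1))
c=[np.mean([(155,92),(217,87),(227,172),(167,178)],0),np.mean([(323,90),(410,104),(396,165),(313,149)],0)]
s=[((391,175),(186,181)),((404,220),(232,172))]
for i in(0,1):print(tri([ray('wrist',c[i],o),ray('scene',s[i][0]),ray('side',s[i][1])]).round(1))
E
```

```text
rec [399.1 344.8  50. ]
[56.7 77.8 58.4 79.1] [   4.6  -85.3 -174.1   93.5]
psu [560.3 349.8  34. ]
[84.5 58.9 84.6 56. ] [ -8.8 -98.2 169.2  81.7]
[398.  343.5  51.3]
[564.3 348.5  32.9]
```

Both faces match their sizes. I'll pick up the PSU with the jaws across its 58 mm, which is a yaw of 81°.

Request:
{"name": "arm_command", "arguments": {
  "motion": [94,20,-15,20,0,0,-10,94,40,-30,40,0,0,-20,94,60,-45,60,0,0,-30,94,80,-60,80,0,0,-40,94,80,-60,90,0,0,-50,94,80,-60,100,0,0,-60,94,80,-60,110,0,0,-70,94,80,-60,120,0,0,-80,94,80,-60,150,0,0,-81,94,80,-60,175,0,0,-81,94,80,-60,193,0,0,-81,94,80,-60,193,0,0,-81,30,80,-60,193,0,0,-81,30,80,-60,193,0,0,-81,30,80,-60,193,0,0,-81,30,80,-60,193,0,0,-81]
}}

```text
t: 3.75
ee_pos: [560.2, 350.2, 6.2]
ee_rot: [2.389, 2.04, 0.001]
wrist_force: [0.7, -0.9, 0.2]
finger_gap: 0.609
```

Request:
{"name": "arm_command", "arguments": {
  "motion": [30,0,0,-50,0,0,0,30,0,0,-110,0,0,0,30,-55,22,-120,0,0,0,30,-110,44,-120,0,0,-3,30,-165,66,-120,0,0,-6.4,30,-220,88,-120,0,0,-6.4,30,-265,105,-110,0,0,-6.4,30,-279,109.5,-90,0,0,-6.4,30,-279,109.5,-70,0,0,-6.4,30,-279,109.5,-55,0,0,-6.4,30,-279,109.5,-50,0,0,-6.4,30,-279,109.5,-47,0,0,-6.4,30,-279,109.5,-46,0,0,-6.4,30,-279,109.5,-46,0,0,-6.4]
}}

```text
t: 5.5
ee_pos: [625.0, 57.4, 52.4]
ee_rot: [2.271, 2.17, 0.001]
wrist_force: [-0.2, -0.4, 0.0]
finger_gap: 0.322
```

The opening is down to 30 mm, so the PSU isn't held. I lifted before the grip had set. Looking to see where it is.

```bash
python3 - <<'E'
from h import *
a,o=cap('scene','s3.png');b,_=cap('side','d3.png')
cv2.imwrite('pics/c3.png',np.vstack([np.hstack([cv2.resize(a[140:260,220:460],(400,300)),cv2.resize(b[130:250,160:400],(400,300))])])[:,:,::-1])
E
```

```text
(no output)
```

View pics/c3.png

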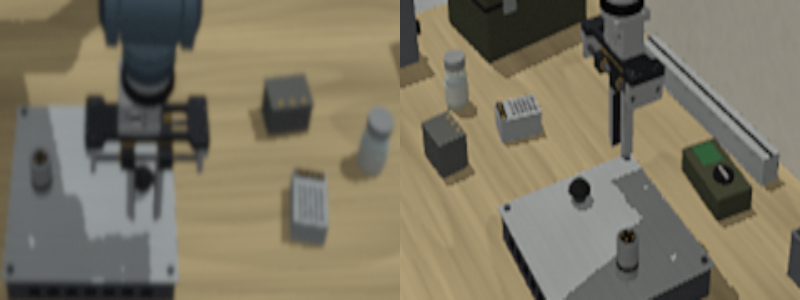

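The PSU still stands in its original place (scene pixel 406,222). Going back to grip it again with more closing time.

Request:
{"name": "arm_command", "arguments": {
  "motion": [94,0,0,-40,0,0,0,94,50,-14,-60,0,0,2,94,105,-28,-60,0,0,4,94,160,-43,-60,0,0,6.4,94,215,-58,-60,0,0,6.4,94,270,-73,-50,0,0,6.4,94,289.3,-78,-10,0,0,6.4,94,289.3,-78,25,0,0,6.4,94,289.3,-78,46,0,0,6.4,94,289.3,-78,47,0,0,6.4,94,289.3,-78,47,0,0,6.4,0,289.3,-78,47,0,0,6.4,0,289.3,-78,47,0,0,6.4,0,289.3,-78,47,0,0,6.4,0,289.3,-78,47,0,0,6.4,0,289.3,-78,47,0,0,6.4,0,289.3,-78,47,0,0,6.4,0,289.3,-78,47,0,0,6.4,0,289.3,-78,47,0,0,6.4]
}}

```text
t: 7.98
ee_pos: [559.7, 349.9, 4.7]
ee_rot: [-2.389, -2.04, 0.0]
wrist_force: [0.1, -0.2, 0.3]
finger_gap: 0.184
```

Request:
{"name": "arm_command", "arguments": {
  "motion": [0,0,0,-15,0,0,0,0,0,0,-30,0,0,0,0,0,0,-30,0,0,0]
}}

```text
t: 8.35
ee_pos: [561.5, 350.6, 37.6]
ee_rot: [2.388, 2.039, 0.007]
wrist_force: [0.4, 0.2, 0.3]
finger_gap: 0.004
```

```bash
python3 - <<'E'
from h import *
a,o=cap('scene','s4.png');b,_=cap('side','d4.png');w,_=cap('wrist','w4.png')
cv2.imwrite('pics/c4.png',np.vstack([np.hstack([cv2.resize(a[140:260,340:500],(400,300)),cv2.resize(b[110:230,160:320],(400,300))]),np.hstack([cv2.resize(w,(400,300)),np.zeros((300,400,3),np.uint8)])])[:,:,::-1])
E
```

```text
(no output)
```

View pics/c4.png

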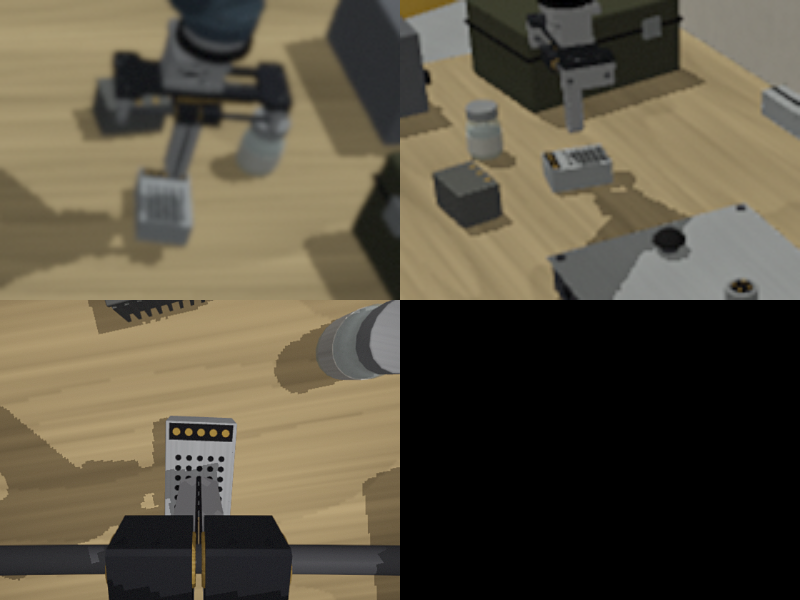

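```bash
python3 - <<'E'
from h import *
o=arm.get_obs();print(o['ee_pos'],o['joints'],o['finger_gap'])
for n in('side','scene','wrist'):print(n,proj(n,[o['ee_pos'],o['ee_pos']+[0,0,40]],o))
a=cv2.imread('pics/d4.png')[90:210,150:310];b=cv2.imread('pics/w4.png')
cv2.imwrite('pics/c5.png',np.hstack([cv2.resize(a,(400,300),interpolation=2),cv2.resize(b[200:420,130:423],(400,300),interpolation=2)]))
E
```

```text
[559.54613244 349.78930102  34.70479039] [ 3.87212791e-01  4.09148624e-01  1.61204469e+00  1.06085843e-05
  1.12059578e+00 -1.02649936e+00] 0.003668586038079615
side [[229.78367877 172.45232126]
 [229.10355125 161.93642269]]
scene [[404.77941889 217.84658815]
 [407.72562788 208.18944609]]
wrist [[278.39926965 240.04240268]
 [278.51065187 265.909418  ]]
```

View pics/c5.png

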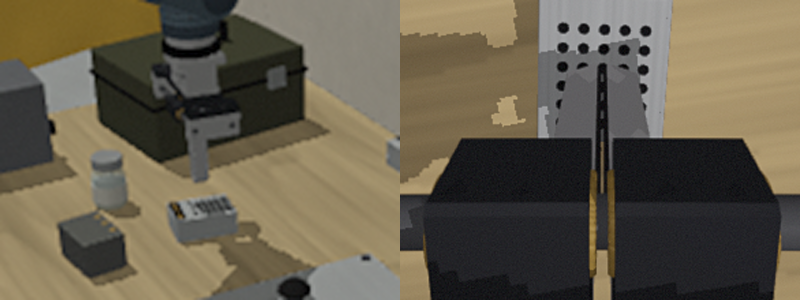

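```bash
python3 - <<'E'
from h import *
for dx in(-53,53):
  for z in(168,208): print(dx,z,proj('side',[649.4+dx,0.1,z]),proj('scene',[649.4+dx,.1,z]))
o0=dict(ee_pos=np.array([649.4,.1,167.8]),ee_rot=np.array([-3.14129,-1e-4,.0026]))
print(proj('wrist',[[649.4+s*47,.1,z] for z in(168,188,208) for s in(-1,1)],o0))
d=cv2.imread('pics/side0.png')[90:210,260:420];s=cv2.imread('pics/scene0.png')[140:245,210:350]
cv2.imwrite('pics/c6.png',np.hstack([cv2.resize(d,(400,300),interpolation=2),cv2.resize(s,(400,300),interpolation=2)]))
E
```

```text
-53 168 [[294.27714137 176.60892632]] [[282.62611829 197.69843864]]
-53 208 [[294.48836901 163.70447141]] [[282.48261716 186.18038536]]
53 168 [[325.31761971 167.57340778]] [[284.26203882 229.42740964]]
53 208 [[326.0105516  154.95451905]] [[284.15906995 218.0113502 ]]
[[199.9104147  240.08970767]
 [356.95789868 240.26885891]
 [192.56303957 251.8394005 ]
 [364.30604364 252.04650744]
 [183.69097336 266.01850589]
 [373.18081608 266.2619413 ]]
```

View pics/c6.png

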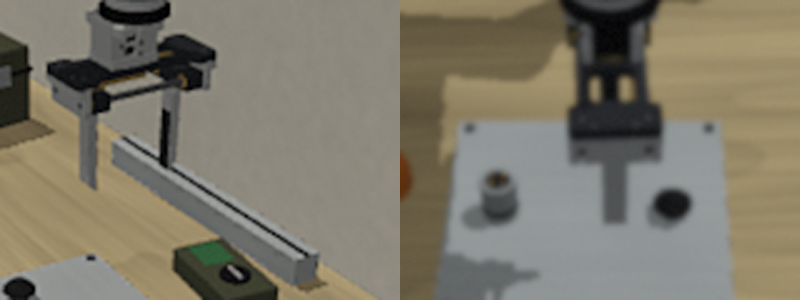

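Both fixed cameras, and the finger spread in the wrist view, put the real fingertips about 37 mm above the reported TCP. The fingers had been closing above the PSU. The wrist camera's measurements agree with the other views, so only the tip height needs a correction. I'll go 37 mm deeper, slowly and watching the force.

Request:
{"name": "arm_command", "arguments": {
  "motion": [94,0,0,0,0,0,0,94,0,0,0,0,0,0,94,0,0,0,0,0,0,94,0,0,0,0,0,0,94,0,0,0,0,0,0,94,0,0,0,0,0,0,94,0,0,0,0,0,0,94,0,0,0,0,0,0,94,0,0,0,0,0,0,94,0,0,20,0,0,0,94,0,0,40,0,0,0,94,0,0,50,0,0,0,94,0,0,56,0,0,0,94,0,0,60,0,0,0,94,0,0,60,0,0,0]
}}

```text
t: 10.38
ee_pos: [559.9, 349.9, -25.2]
ee_rot: [2.389, 2.04, 0.0]
wrist_force: [-0.6, -0.7, -0.1]
finger_gap: 1.0
```

Request:
{"name": "arm_command", "arguments": {
  "motion": [94,0,0,2,0,0,0,94,0,0,4,0,0,0,0,0,0,4,0,0,0,0,0,0,4,0,0,0,0,0,0,4,0,0,0,0,0,0,4,0,0,0,0,0,0,4,0,0,0,0,0,0,4,0,0,0,0,0,0,4,0,0,0]
}}

```text
t: 11.5
ee_pos: [559.8, 349.9, -29.2]
ee_rot: [-2.389, -2.04, -0.0]
wrist_force: [0.1, 1.0, 0.0]
finger_gap: 0.614
```

Request:
{"name": "arm_command", "arguments": {
  "motion": [0,0,0,-40,0,0,0,0,0,0,-90,0,0,0,0,-15,6,-120,0,0,0,0,-60,24,-130,0,0,0,0,-115,45,-130,0,0,-3,0,-170,67,-130,0,0,-6.4,0,-225,88,-130,0,0,-6.4,0,-265,105,-130,0,0,-6.4,0,-278.7,109.8,-110,0,0,-6.4,0,-278.7,109.8,-80,0,0,-6.4,0,-278.7,109.8,-60,0,0,-6.4,0,-278.7,109.8,-52,0,0,-6.4,0,-278.7,109.8,-48,0,0,-6.4,0,-278.7,109.8,-46,0,0,-6.4,0,-278.7,109.8,-46,0,0,-6.4]
}}

```text
t: 13.38
ee_pos: [625.1, 57.5, 17.5]
ee_rot: [2.27, 2.17, 0.001]
wrist_force: [-0.9, -0.2, -1.8]
finger_gap: 0.618
```

Request:
{"name": "arm_command", "arguments": {
  "motion": [0,0,0,1,0,0,0,94,0,0,1,0,0,0,94,0,0,1,0,0,0,94,0,0,1,0,0,0,94,0,0,1,0,0,0,94,0,0,0,0,0,0,94,0,0,-30,0,0,0,94,0,0,-80,0,0,0,94,35,-30,-100,0,0,10,94,70,-60,-100,0,0,20,94,105,-90,-100,0,0,30,94,140,-120,-100,0,0,40,94,175,-150,-100,0,0,50,94,210,-180,-100,0,0,60,94,245,-210,-90,0,0,70,94,276,-238,-80,0,0,80,94,276.5,-238.7,-60,0,0,82.7,94,276.5,-238.7,-60,0,0,82.7]
}}

```text
t: 15.62
ee_pos: [397.2, 344.1, 75.4]
ee_rot: [3.137, 0.131, -0.004]
wrist_force: [0.1, 0.3, 0.7]
finger_gap: 1.0
```

```bash
python3 - <<'E'
from h import *
o=arm.get_obs();print(o['t'],o['ee_pos'],R.from_rotvec(o['ee_rot']).as_matrix()[:2,0],o['joints'])
a,_=cap('scene','s7.png');b,_=cap('side','d7.png');w,_=cap('wrist','w7.png')
r=lambda im,x,y,a,b:cv2.resize(im[y:y+b,x:x+a],(400,300),interpolation=2)
cv2.imwrite('pics/c7.png',np.vstack([np.hstack([r(a,215,160,240,180),r(b,160,120,240,180)]),np.hstack([r(w,0,0,560,420),r(b,150,110,100,75)])])[:,:,::-1])
E
```

```text
15.625 [397.15608878 344.10062312  75.43870144] [0.99650064 0.08353412] [ 4.98046521e-01  6.36814287e-02  1.94323018e+00 -9.44362653e-05
  1.13790825e+00  4.14452335e-01]
```

View pics/c7.png

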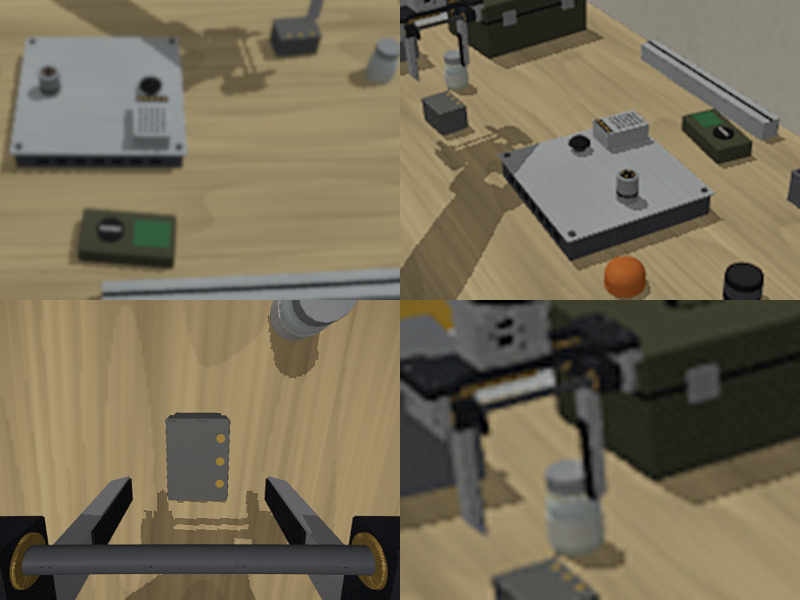

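The PSU stands behind the vent. The receiver is square and centred between the fingers (wrist column about 276 of 280). Picking it up.

Request:
{"name": "arm_command", "arguments": {
  "motion": [94,1,0,45,0,0,0,94,1,0,80,0,0,0,94,1,0,98,0,0,0,94,1,0,98,0,0,0,0,1,0,98,0,0,0,0,1,0,98,0,0,0,0,1,0,98,0,0,0,0,1,0,98,0,0,0,0,1,0,98,0,0,0,0,1,0,98,0,0,0,0,1,0,98,0,0,0,0,1,0,98,0,0,0]
}}

```text
t: 17.27
ee_pos: [399.5, 344.6, -20.8]
ee_rot: [3.139, 0.129, -0.001]
wrist_force: [-2.5, -0.3, 5.6]
finger_gap: 0.635
```

Request:
{"name": "arm_command", "arguments": {
  "motion": [0,0,0,-40,0,0,0,0,0,0,-90,0,0,0,0,5,20,-115,0,0,0,0,20,70,-120,0,0,0,0,36,125,-120,0,0,0,0,52,180,-120,0,0,2,0,68,235,-120,0,0,4,0,84,290,-120,0,0,6,0,100,345,-120,0,0,7.3,0,108,374,-110,0,0,7.3,0,108.7,378.2,-85,0,0,7.3,0,108.7,378.2,-62,0,0,7.3,0,108.7,378.2,-53,0,0,7.3,0,108.7,378.2,-48,0,0,7.3,0,108.7,378.2,-46.5,0,0,7.3,0,108.7,378.2,-46.5,0,0,7.3]
}}

```text
t: 19.27
ee_pos: [539.5, -23.5, 25.9]
ee_rot: [3.14, -0.071, 0.002]
wrist_force: [-0.1, 1.3, -2.6]
finger_gap: 0.634
```

Request:
{"name": "arm_command", "arguments": {
  "motion": [0,0,0,1.5,0,0,0,94,0,0,1.5,0,0,0,94,0,0,1.5,0,0,0,94,0,0,1.5,0,0,0,94,0,0,1.5,0,0,0,94,0,0,0,0,0,0,94,0,0,-30,0,0,0,94,0,0,-80,0,0,0,94,0,40,-110,0,0,0,94,0,100,-130,0,0,0,94,-5,160,-135,0,0,0,94,-10,220,-135,0,0,0,94,-15,280,-135,0,0,0,94,-20,340,-135,0,0,0,94,-21,388,-135,0,0,0,94,-21,388,-135,0,0,0,94,-21,388,-135,0,0,0]
}}

```text
t: 21.4
ee_pos: [500.4, -409.3, 160.0]
ee_rot: [-3.14, 0.071, 0.001]
wrist_force: [-0.5, 1.2, -0.5]
finger_gap: 1.002
```

```bash
python3 - <<'E'
from h import *
w,o=cap('wrist','w8.png');a,_=cap('scene','s8.png');b,_=cap('side','d8.png')
print(o['t'],o['ee_pos'],o['ee_rot'],o['joints']);np.save('w8.npy',np.r_[o['ee_pos'],o['ee_rot']])
r=lambda im,x,y,a,b:cv2.resize(im[y:y+b,x:x+a],(240,180),interpolation=2)
cv2.imwrite('pics/c8.png',np.hstack([w,np.vstack([r(a,215,160,120,90),r(b,210,170,150,112),np.zeros((60,240,3),np.uint8)])])[:,:,::-1])
E
```

```text
21.4 [ 500.36947303 -409.34667466  159.95757029] [-3.13987367e+00  7.10799076e-02  5.17048310e-04] [-8.60923596e-01  2.44985274e-01  1.57432917e+00  3.78290463e-04
  1.32317834e+00 -8.15748562e-01]
```

View pics/c8.png

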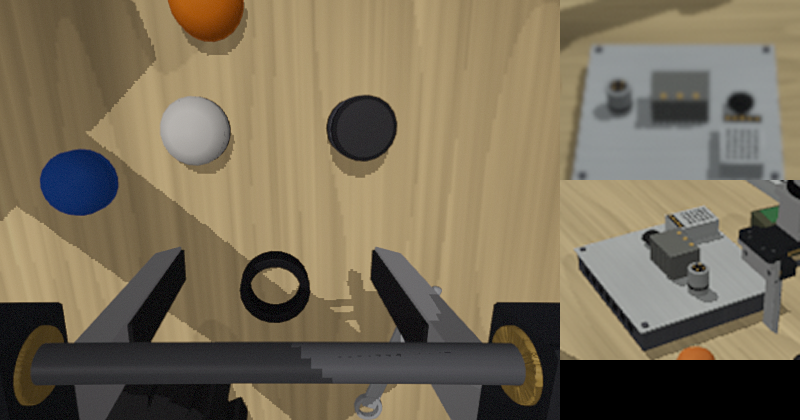

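The receiver stands midway. White antenna at (195,131), lidar top at (363,127), orange dome (207,5), blue dome (79,182), tape (275,286).

```bash
python3 - <<'E'
from h import *
w=np.load('w8.npy');o=dict(ee_pos=w[:3],ee_rot=w[3:])
im=cv2.imread('pics/w8.png');hsv=cv2.cvtColor(im,cv2.COLOR_BGR2HSV)
def big(m):
    c=max(cv2.findContours(m.astype(np.uint8),0,1)[0],key=cv2.contourArea);return c
m=np.zeros(im.shape[:2],bool);m[85:175,150:240]=1
a=big(m&(hsv[...,1]<45)&(hsv[...,2]>90));m[:]=0;m[85:175,315:410]=1
l=big(m&(hsv[...,2]<75))
for n,c in(('ant',a),('lid',l)):
    e=cv2.fitEllipse(c);print(n,np.round(e[0],1),np.round(e[1],1))
    for z in(15,22,44):
        p=onplane('wrist',e[0],z,o)[0];print(z,p.round(1))
    q=cv2.boundingRect(c);print(q)
print('tri lidar top',tri([ray('wrist',(364,126),o),ray('side',(366,283))]).round(1),tri([ray('wrist',cv2.fitEllipse(a)[0],o),ray('side',(313,315))]).round(1))
E
```

```text
ant [193.8 130.1] [66.3 69.3]
15 [ 425.4 -347.5   15. ]
22 [ 427.  -347.3   22. ]
44 [ 431.8 -346.6   44. ]
(160, 96, 69, 69)
lid [361.6 127.6] [64.3 69.4]
15 [ 581.2 -352.3   15. ]
22 [ 579.7 -352.    22. ]
44 [ 575. -351.   44.]
(327, 95, 70, 66)
tri lidar top [ 576.9 -350.    47. ] [ 426.6 -348.1   17.3]
```

Request:
{"name": "arm_command", "arguments": {
  "motion": [94,15,-12,10,0,0,10,94,30,-25,20,0,0,20,94,45,-40,30,0,0,30,94,60,-55,40,0,0,40,94,74.3,-61.7,60,0,0,50,94,74.3,-61.7,80,0,0,60,94,74.3,-61.7,90,0,0,70,94,74.3,-61.7,100,0,0,80,94,74.3,-61.7,115,0,0,90,94,74.3,-61.7,150,0,0,90,94,74.3,-61.7,178,0,0,90,94,74.3,-61.7,189,0,0,90,94,74.3,-61.7,189,0,0,90]
}}

```text
t: 23.18
ee_pos: [577.4, -351.0, -28.9]
ee_rot: [2.171, -2.27, -0.001]
wrist_force: [0.4, 0.1, 0.4]
finger_gap: 0.999
```

Request:
{"name": "arm_command", "arguments": {
  "motion": [0,0,0,0,0,0,0,0,0,0,0,0,0,0,0,0,0,0,0,0,0,0,0,0,0,0,0,0,0,0,0,0,0,0,0,0,0,0,0,0,0,0,0,0,0,0,0,0,0]
}}

```text
t: 24.05
ee_pos: [577.5, -351.9, -28.4]
ee_rot: [-2.17, 2.271, -0.0]
wrist_force: [-0.2, 0.6, 3.4]
finger_gap: 0.589
```

Request:
{"name": "arm_command", "arguments": {
  "motion": [0,0,0,-40,0,0,0,0,0,0,-90,0,0,0,0,-20,10,-120,0,0,0,0,-70,35,-125,0,0,0,0,-120,60,-125,0,0,0,0,-170,85,-125,0,0,0,0,-215,107,-125,0,0,0,0,-240.9,119.6,-110,0,0,0,0,-240.9,119.6,-85,0,0,0,0,-240.9,119.6,-62,0,0,0,0,-240.9,119.6,-53,0,0,0,0,-240.9,119.6,-48,0,0,0,0,-240.9,119.6,-46,0,0,0,0,-240.9,119.6,-46,0,0,0]
}}

```text
t: 25.8
ee_pos: [469.3, -106.1, 17.8]
ee_rot: [-2.17, 2.271, -0.002]
wrist_force: [-0.9, 0.6, -2.2]
finger_gap: 0.592
```

Request:
{"name": "arm_command", "arguments": {
  "motion": [0,0,0,1,0,0,0,82,0,0,1,0,0,0,82,0,0,1,0,0,0,82,0,0,1,0,0,0,82,0,0,1,0,0,0,82,0,0,-30,0,0,0,82,0,0,-80,0,0,0,82,40,5,-90,0,0,0,82,95,12,-90,0,0,0,82,150,20,-90,0,0,0,82,205,27,-80,0,0,0,82,240,31,-50,0,0,0,82,242.6,31.4,-30,0,0,0,82,242.6,31.4,-30,0,0,0]
}}

```text
t: 27.55
ee_pos: [425.2, -345.9, 45.4]
ee_rot: [-2.169, 2.272, 0.006]
wrist_force: [0.2, -0.4, 0.6]
finger_gap: 0.871
```

```bash
python3 - <<'E'
from h import *
w,o=cap('wrist','w9.png');a,_=cap('scene','s9.png');b,_=cap('side','d9.png')
print(o['t'],o['ee_pos'],o['ee_rot'],o['finger_gap']*94);np.save('w9.npy',np.r_[o['ee_pos'],o['ee_rot']])
r=lambda im,x,y,a,b:cv2.resize(im[y:y+b,x:x+a],(240,180),interpolation=2)
cv2.imwrite('pics/c9.png',np.hstack([w,np.vstack([r(a,215,160,120,90),r(b,210,170,150,112),r(b,250,240,120,90)])[:420]])[:,:,::-1])
hsv=cv2.cvtColor(w,cv2.COLOR_RGB2HSV);m=((hsv[...,1]<45)&(hsv[...,2]>90)).astype(np.uint8)
n,l,s,c=cv2.connectedComponentsWithStats(m)
for i in range(1,n):
    if s[i,4]>1500: print(s[i],c[i],[onplane('wrist',c[i],z,o)[0].round(1) for z in(15,22)])
E
```

```text
27.55 [ 425.22666288 -345.86870987   45.44251487] [-2.16915914  2.27199807  0.00647779] 81.8764756464299
[ 234  178   94   95 6802] [280.21743605 225.1612761 ] [array([ 426.2, -348.2,   15. ]), array([ 428.3, -348.2,   22. ])]
```

View pics/c9.png

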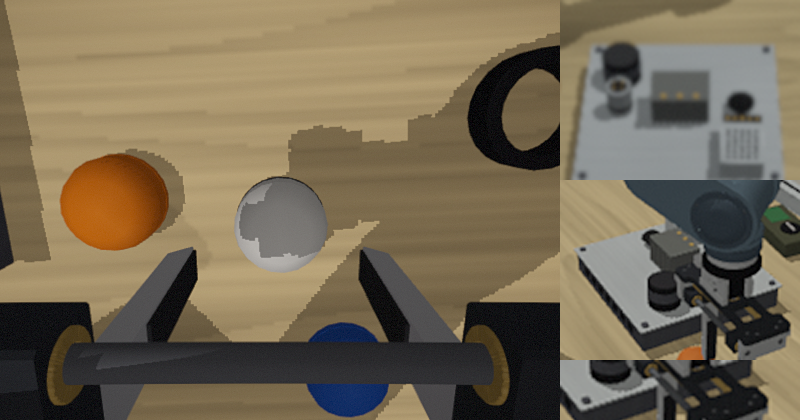

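The lidar is in front of the socket, and the white antenna is centred between the jaws (280,225). Descending.

Request:
{"name": "arm_command", "arguments": {
  "motion": [82,1,0,40,0,0,0,82,1,0,65,0,0,0,82,1,0,74,0,0,0,82,1,0,76,0,0,0,82,1,0,78,0,0,0,82,1,0,79,0,0,0,82,1,0,79,0,0,0]
}}

```text
t: 28.58
ee_pos: [426.7, -348.0, -31.3]
ee_rot: [2.17, -2.271, 0.001]
wrist_force: [-0.3, -0.8, 0.3]
finger_gap: 0.873
```

Request:
{"name": "arm_command", "arguments": {
  "motion": [0,0,0,0.5,0,0,0,0,0,0,0.5,0,0,0,0,0,0,0.5,0,0,0,0,0,0,0.5,0,0,0,0,0,0,0.5,0,0,0,0,0,0,0.5,0,0,0,0,0,0,0.5,0,0,0]
}}

```text
t: 29.45
ee_pos: [426.4, -347.7, -32.2]
ee_rot: [2.17, -2.271, -0.0]
wrist_force: [-0.6, 0.4, 0.6]
finger_gap: 0.659
```

Request:
{"name": "arm_command", "arguments": {
  "motion": [0,0,0,-40,0,0,0,0,0,0,-90,0,0,0,0,-20,-6,-140,0,0,0,0,-70,-21,-150,0,0,0,0,-125,-37,-150,0,0,0,0,-180,-54,-150,0,0,0,0,-235,-70,-150,0,0,0,0,-290,-86,-150,0,0,0,0,-325,-97,-140,0,0,0,0,-329.1,-98,-125,0,0,0,0,-329.1,-98,-110,0,0,0,0,-329.1,-98,-102,0,0,0,0,-329.1,-98,-98,0,0,0,0,-329.1,-98,-96.5,0,0,0,0,-329.1,-98,-96.5,0,0,0]
}}

```text
t: 31.32
ee_pos: [539.6, -23.8, 64.6]
ee_rot: [-2.17, 2.272, -0.001]
wrist_force: [-0.1, -0.4, -1.8]
finger_gap: 0.649
```

```bash
python3 - <<'E'
from h import *
a,o=cap('scene','s10.png');b,_=cap('side','d10.png');w,_=cap('wrist','w10.png')
print(o['t'],o['ee_pos'],o['finger_gap']*94,o['wrist_force'])
r=lambda im,x,y,a,b:cv2.resize(im[y:y+b,x:x+a],(400,300),interpolation=2)
cv2.imwrite('pics/c10.png',np.vstack([np.hstack([r(a,215,150,120,90),r(b,215,160,150,112)]),np.hstack([r(w,0,0,560,420),np.zeros((300,400,3),np.uint8)])])[:,:,::-1])
E
```

```text
31.325 [539.56798633 -23.784187    64.61784331] 61.03853376077986 [-0.10637572 -0.41548471 -1.81706869]
```

View pics/c10.png

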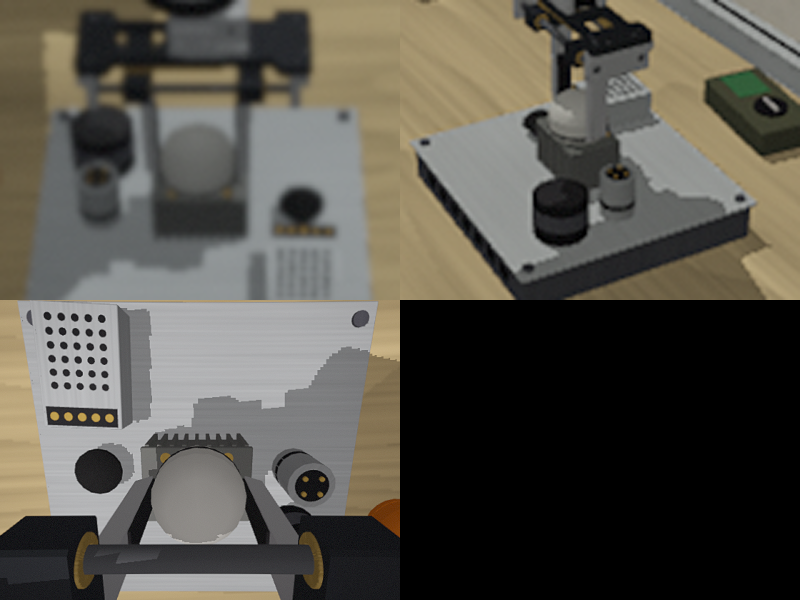

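Request:
{"name": "arm_command", "arguments": {
  "motion": [0,0,0,1,0,0,0,90,0,0,1,0,0,0,90,0,0,1,0,0,0,90,0,0,1,0,0,0,90,0,0,0,0,0,0,90,0,0,-20,0,0,0,90,0,0,-70,0,0,0,90,0,10,-130,0,0,0,90,0,30,-180,0,0,0,90,0,50,-225,0,0,0,90,0,50,-225,0,0,0,90,0,50,-225,0,0,0]
}}

```text
t: 32.98
ee_pos: [489.0, -21.1, 288.4]
ee_rot: [2.17, -2.271, -0.001]
wrist_force: [-0.1, 0.3, -0.8]
finger_gap: 0.956
```

```bash
python3 - <<'E'
from h import *
w,o=cap('wrist','w11.png');b,_=cap('side','d11.png')
print(o['t'],o['ee_pos'],o['ee_rot'],o['finger_gap']*94);np.save('w11.npy',np.r_[o['ee_pos'],o['ee_rot']])
cv2.imwrite('pics/c11.png',np.hstack([w,np.vstack([cv2.resize(b[160:272,215:365],(240,180),interpolation=2),cv2.resize(b,(240,240))])])[:,:,::-1])
E
```

```text
32.975 [489.0470176  -21.0630693  288.35044364] [ 2.17003620e+00 -2.27096364e+00 -1.44383551e-03] 89.89580896461491
```

View pics/c11.png

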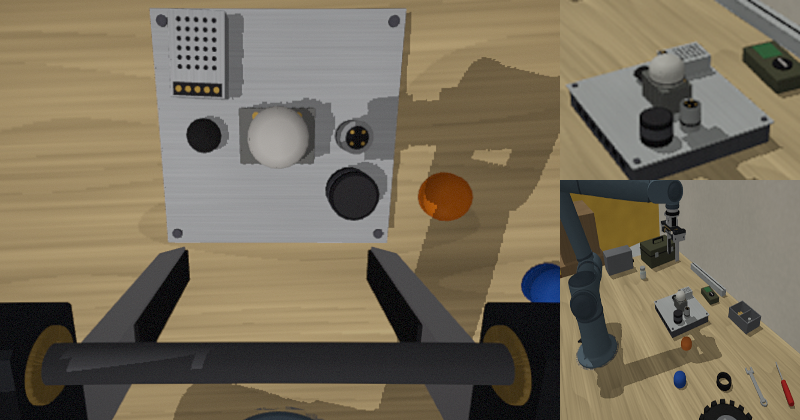

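Everything is standing and released. PSU top corners about (175,10), (224,10), (225,98), (172,94); receiver top (240,107)–(314,164); antenna (278,138); lidar top (352,193). Last numeric check in the deck frame, using bolts (162,20), (394,21), (177,233), (377,234).

```bash
python3 - <<'E'
from h import *
w=np.load('w11.npy');o=dict(ee_pos=w[:3],ee_rot=w[3:])
b=onplane('wrist',[(162,20),(394,21),(177,233),(377,234)],46,o);c=b.mean(0)
ex=(b[0]+b[1]-b[2]-b[3])[:2];ex/=np.linalg.norm(ex);ey=np.array([-ex[1],ex[0]])
f=lambda uv,z:(lambda p:np.array([p@ex,p@ey]).round(1))(onplane('wrist',uv,z,o).mean(0)[:2]-c[:2])
print(c,ex)
print('psu (82.5,85)',f([(175,10),(224,10),(225,98),(172,94)],79))
print('rec (0,0)',f([(240,107),(314,107),(314,164),(240,164)],95))
im=cv2.imread('pics/w11.png');h=cv2.cvtColor(im,cv2.COLOR_BGR2HSV)
m=np.zeros(im.shape[:2],np.uint8);m[100:175,246:310]=1
k=cv2.findContours(m*((h[...,2]>145)&(h[...,1]<60)).astype(np.uint8),0,1)[0]
e=cv2.fitEllipse(max(k,key=cv2.contourArea));print('ant',e,f([e[0]],117),f([(278,138)],117))
print('lid (-66,-85)',f([(353,193)],85),'vent',f([(204,135)],65),'sock',f([(357,137)],90))
d=np.diff(onplane('wrist',[(94/94*172,94),(175,10)],79,o),axis=0)[0];print(np.arctan2(d[1],d[0]))
E
```

```text
[538.0797454  -23.75356566  46.        ] [ 0.99875344 -0.04991566]
psu (82.5,85) [83.5 81.9]
rec (0,0) [1.7 0.5]
ant ((274.98272705078125, 147.5446319580078), (57.947505950927734, 66.3853530883789), 108.7652587890625) [-8.3  2.5] [ 1.1 -0.5]
lid (-66,-85) [-61.4 -85.4] vent [ 0.7 83.4] sock [  0.8 -85.2]
-0.1594691027505516
```

My by-eye PSU corners disagree on its angle, so I'll fit it from the brass screws and the hole grid.

```bash
python3 - <<'E'
from h import *
w=np.load('w11.npy');o=dict(ee_pos=w[:3],ee_rot=w[3:])
im=cv2.imread('pics/w11.png');h=cv2.cvtColor(im,cv2.COLOR_BGR2HSV)
def cen(m,lo,hi):
    n,l,s,c=cv2.connectedComponentsWithStats(m.astype(np.uint8));return np.array([c[i] for i in range(1,n) if lo<=s[i,4]<=hi])
R0=np.zeros(im.shape[:2],bool);R0[78:98,168:230]=1
sc=cen(R0&(h[...,1]>110)&(h[...,2]>90),8,90);print(sc.round(1).tolist())
R0[:]=0;R0[12:74,172:226]=1
ho=cen(R0&(h[...,2]<90),4,40);print(len(ho))
p=onplane('wrist',sc,79,o)[:,:2];print('rows angle',[np.arctan2(-q[0],q[1]) for q in[p[0]-p[-1] if p[0,1]>p[-1,1] else p[-1]-p[0]]])
q=onplane('wrist',ho,79,o)[:,:2];r=cv2.minAreaRect(q.astype(np.float32));print(r)
cv2.imwrite('pics/c12.png',cv2.resize(im[0:110,150:297],(800,600),interpolation=2))
E
```

```text
[[178.0, 88.0], [187.5, 88.5], [196.8, 88.9], [206.5, 89.4], [215.8, 89.7]]
30
rows angle [np.float64(-0.08415830868875888)]
((636.0856323242188, 55.860572814941406), (36.25127029418945, 45.129066467285156), 85.19917297363281)
```

View pics/c12.png

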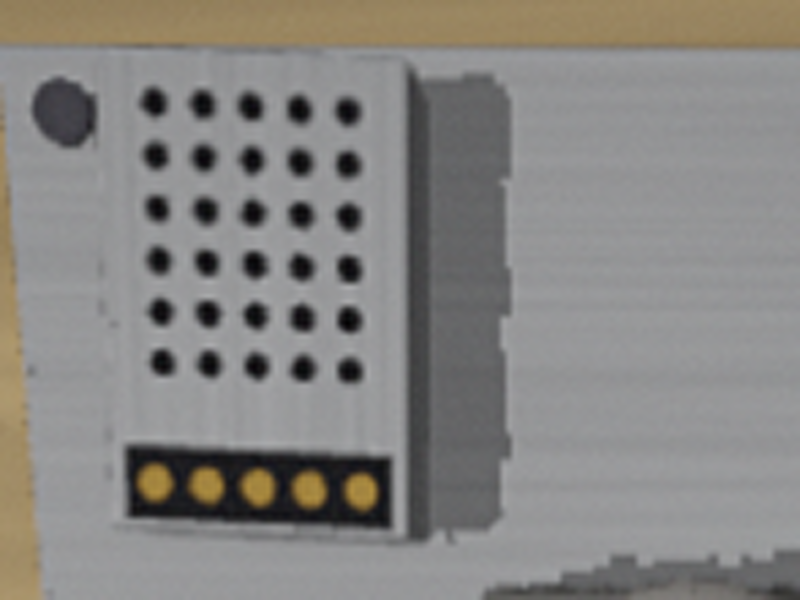

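The PSU is turned only about 0.04 rad from the deck axis (limit 0.2). All positions are well inside the limits, and the arm is clear.

```bash
python3 -c "
from h import *
print(job.close_job())"
```

```text
the job is handed in; nothing more can be done
None
```

I placed the kit on the deck and handed the job in after 33 s of robot time. Everything is standing and released, and the arm is clear. No verdict is reported at hand-in.

**Last check, deck frame, from one overhead wrist view:**

| Part | Measured x, y (mm) | Target x, y (mm) |
|---|---|---|
| Receiver | 1.7, 0.5 | 0, 0 |
| Antenna | about 1, -0.5 (read by eye) | 0, 0, on the receiver |
| Power supply | 83.5, 82 | 82.5, 85 |
| Lidar | -61, -85 | -66, -85 |

All of these are inside the limits. I set the deck axis and the receiver's place from bolts and gripper poses, which agreed to about 2 mm.

**What failed or disagreed:**
- **Missed grasps:** The first two tries at the power supply closed above it. The pictures showed the real fingertips about 37 mm above the reported TCP, so I went that much deeper from then on.
- **Antenna fit:** An automatic ellipse fit put the antenna at x = -8 mm. I judged it spoiled by shading and used the by-eye reading instead.
- **Power supply angle:** By-eye corners gave -0.16 rad in the world. The screw row gave -0.08, which is about 0.04 rad off the deck axis, and I trusted that.
- **Jar, tape and meter:** I did not measure them again at the end. No contact force hinted at touching them, and they looked in place in the pictures where they showed.

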